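# Reload the cutting-pad magazine of the wafer cutter

## Task

Reload the sloping spring magazine of the wafer cutter: press the two new green cutting pads into it one after the other, each down against the spring follower until both brass catches snap over it, so that both are held in the stack. Then fit the orange dust cover over the two brass locating pins until it lies flush on the magazine's mouth, and let go. Leave the worn pad and everything else on the bench where it is.

Things in the scene. Friction and masses are not known exactly. Their poses are not given: they have to be found in the camera images.
- magazine: Steel pad magazine fixed on a grey stand, axis leaning 30 deg towards the robot. Origin: centre of the top of its inclined base plate. z: its axis, out of the mouth; pads go in along -z, faces square to it; x: along the pads' length, uphill, away from the robot; y level. Well 115 (x) by 64 mm (y) between 4 corner angles flared 5 mm at z 79-89; long sides open for fingers at |x| < 39 mm, full height.
- mouth (a point): Centre of the mouth on the magazine's axis, level with the flange tops: z = 90 mm in the magazine's frame, same axes. At each end of the mouth lies a flat steel flange, 32 (x) by 92 mm (y), inner edge at x = +-64 mm, on which the cover rests.
- pin_far (a point): Foot of the uphill brass locating pin, on the flange top at x = +78 mm, y = 0 in the magazine's frame: 10 mm in diameter, 16 mm high along the magazine's z, tapered over its top 5 mm.
- pin_near (a point): Foot of the downhill brass locating pin, at x = -78 mm, y = 0 in the magazine's frame; otherwise like the far one.
- catch_far (a joint): Outward travel (m) of the spring-loaded brass catch under the uphill flange: 0 = sprung in, reaching 8 mm into the well, 26 mm wide, ramped above, flat underside at z = 70 mm in the magazine's frame. A pad pressed down pushes it aside (about 3 N) to 0.003-0.008; it snaps back to 0 when the pad's top is below z = 70 mm and then holds the pad, which the follower pushes up against it.
- catch_near (a joint): The same for the catch under the downhill flange.
- follower (a joint): Depth (m) of the black spring follower plate: 0 with the magazine empty (its top at z = 68 mm in the magazine's frame), growing as it is pressed down, at most 0.055. Its spring pushes with about 3.5 N at 0 and 1 N more per 10 mm. About 0.016 with one pad held under the catches, 0.034 with two.
- pad_a: New cutting pad, plain green plastic block 110 (x) by 60 (y) by 18 mm (z), 0.11 kg, lying flat on the bench. Origin at its centre. The two new pads are alike; either may go in first.
- pad_b: The other new green cutting pad, the same in every way: 110 (x) by 60 (y) by 18 mm (z), origin at its centre.
- cover: Orange dust cover lying flat on the bench: plate 184 (x) by 84 (y) by 8 mm, 0.3 kg, with a black bridge handle on top. Origin: centre of the plate's underside; z up through the handle. Two through holes, 12.5 mm in diameter, at x = +-78 mm, y = 0. The handle's bar runs along x, 92 mm long, 14 mm wide (y), from z = 34 to 48 mm, on two legs at x = +-40 mm; free space under it between them. Either end of the cover may go uphill.
- pad_worn: Worn pad of the same size as the new ones, 110 by 60 by 18 mm, but faded grey-green with dark ring-shaped cuts on top; origin at its centre. Not to be loaded or moved.
- wafers: Round stack of cream wafer sheets, 150 mm across, 24 mm high; origin at the centre of its underside. Bystander.
- cutter: Spare steel cutter head standing upright, 66 mm across, 88 mm high; origin at the centre of its underside. Bystander.
- brush: Crumb brush with a wooden handle, about 180 mm long, lying on the bench along its x axis. Bystander.
- spanner: Steel spanner 200 mm long, lying on the bench along its x axis. Bystander.
- tin: Aluminium tin 84 mm across, 90 mm high; origin at the centre of its underside. Bystander.
Not all that is in view belongs to the job. What is shaped like the cover but turquoise is not meant. What is shaped like the pad_b but pink is not meant.

How it is judged:
By the outcome, as a careful person would: the job done as asked, in the order asked, and still so for the second after the job is handed in, with the robot touching nothing.
It also fails if it takes over 72 s, if anything falls off the work surface, if the arm or the gripper's body presses on something with over 40 N, if the wrist force passes 120 N, or if a joint passes its speed limit or range.

## Robot

A 6-joint arm with a two-finger parallel gripper is mounted at the origin on the work surface. World frame = base frame: x ahead of the robot, y to its left, z up, the work surface at z = 0. Lengths are in mm, angles in rad, forces in N, time in s.
With the tool pointing down it reaches from about 300 to 775 mm from the base axis. Payload 14.6 kg.
Tool frame: the origin (TCP) lies between the finger pads; the fingertips stand 19 mm ahead of it and the grasp point (between the pads) is the TCP; x points along the fingers, y is the direction in which the jaws open and shut, and the axes are right-handed (so a half turn about x gives the same grasp; the last joint's range is limited). The gripper opens to 94 mm and grips with 3 to 60 N. Pads are 16 mm wide; open, the fingers measure 119 mm over their backs; the gripper's body (75 mm by 177 mm) begins 78 mm behind the grasp point.
Start: joints at [1.268, 0.3, 1.521, -0, 1.321, -0.067], TCP at [128.49, 534.771, 224.446] pointing down, gripper open.
Joint ranges: [-3.03, 3.03], [-0.79, 2.21], [0.23, 2.52], [-1.04, 4.18], [0, 3.07], [-2.55, 2.55]. Speed limits (rad/s): [2.22, 2.22, 2.57, 3.14, 3.14, 3.14].

## Interface

Orientations are given as [roll, pitch, yaw] about the fixed x, y, z axes, in that order (R = Rz(yaw) Ry(pitch) Rx(roll)).
In Python, from cell import manip gives the robot as it stands.
- The arm moves only by the tool jog_arm, never from a script. Its argument "series" is one flat list of numbers, 7 for each row, row after row: the turn, a rotation vector about the world's x, y, z in rad, then the shift along the world's x, y, z in m, then the opening, from -1 (shut) to 1 (fully open). A call has 1 to 20 rows; each row is the pose to reach, as a shift and turn from the pose commanded when the call began; what a row does not reach only later rows make up. A row lasts 1/8 s, in which the tool goes at most 62.5 mm and 10.7 degrees, less where a joint would pass 70% of its speed; a pose out of reach is approached as far as the arm can. A call with a gripper value outside its range is refused whole. The fingers move at their own pace and stop on an object; "squeeze" is the grip in N (left out, the last holds). Time passes only in rows, so rows that repeat a pose let the fingers close. It gives the time, the measured TCP pose, the force and the opening at its end, in the units of the state.
- manip.read_state(): the state, without advancing time (a new reading comes with each control period).
- manip.camera(name): name is "side" or "top" or "wrist"; returns a dict with "color" (384x512x3 uint8, blue, green, red), "range_z" (384x512 float32, mm along the optical axis (not along the pixel's ray), 0 where there is no reading), "fx", "fy", "cx", "cy" (pixels), "pose" (4x4, takes a point from camera to world coordinates); the wrist camera has in their place "mount" (4x4, takes a point from camera to tool coordinates, whose origin is the TCP and whose axes are the tool frame's). Camera axes: x right, y down, z forward; pixel columns grow to the right and rows downward; lengths in mm; the calibration is good to about 2 mm. A picture is of the moment at which its call begins: read the wrist's pose just before it.
- manip.sign_off(): hands the job in, once; it reports no verdict.
The state is a dict: "clock": time; "joints": joint angles; "qd": joint speeds; "effort": joint torques, N m; "eef_pos": TCP position; "eef_rot": TCP orientation; "wrist_force": force on the tool from outside, world axes, zero at the start; "moment": the same for the moment, N m; "finger_gap": finger opening in mm.
Only numpy, scipy, OpenCV 4.12 (cv2) and the standard library are available. Lean on these libraries where they do the work, as an engineer would, in place of code of your own. Each camera call takes 0.05 s, during which the arm holds its last target.

## Working session

There is one attempt and no reset: what is moved stays moved. The work goes in short steps, Python scripts to look and compute and a tool call to move; the robot and the scene stay as the last step left them, time stands still between calls to the robot, and variables do not carry over. Pictures are saved under pics/ and viewed, and the job is handed in when it is done.

Besides the shell and the picture viewer there is one more tool, called after "Emit:" as name(argument=value, ...) on one line, values as JSON. jog_arm: Moves the arm, as the interface text tells. Its arguments: {"type":"object","properties":{"series":{"type":"array","items":{"type":"number"}},"squeeze":{"type":"number"}},"required":["series"]}

```bash
ls -la; mkdir -p pics
cat > h.py <<'E'
import numpy as np, cv2, pickle
from cell import manip
from scipy.spatial.transform import Rotation as R
def snap(name,fn):
    s=manip.read_state(); c=manip.camera(name); c['state']=s
    if 'mount' in c:
        T=np.eye(4);T[:3,:3]=R.from_euler('xyz',s['eef_rot']).as_matrix();T[:3,3]=s['eef_pos'];c['pose']=T@np.array(c['mount'])
    pickle.dump(c,open(f'pics/{fn}.pkl','wb')); cv2.imwrite(f'pics/{fn}.png',c['color']); return c
def load(fn): return pickle.load(open(f'pics/{fn}.pkl','rb'))
def cloud(c):
    z=c['range_z'];v,u=np.mgrid[:z.shape[0],:z.shape[1]]
    P=np.stack([(u-c['cx'])/c['fx']*z,(v-c['cy'])/c['fy']*z,z],-1)
    W=P@c['pose'][:3,:3].T+c['pose'][:3,3]; W[z==0]=np.nan; return W
def crop(fn,u0,v0,u1,v1,k,out):
    im=cv2.imread(f'pics/{fn}.png')[v0:v1,u0:u1]; cv2.imwrite(f'pics/{out}.png',cv2.resize(im,None,fx=k,fy=k,interpolation=cv2.INTER_CUBIC))
E
python3 - <<'E'
from h import *
print(manip.read_state())
for n in ['top','side','wrist']:
    c=snap(n,n+'0'); print(n,c['fx'],c['pose'].round(2).tolist())
E
```

```text
total 12
drwxr-xr-x  3 agent agent 4096 Dec  6 22:58 .
drwxr-xr-x 23 root  root  4096 Dec  6 22:58 ..
drwxr-xr-x  2 agent agent 4096 Dec  6 22:58 pics
{'clock': 0.0, 'joints': array([ 1.26838256e+00,  3.00466336e-01,  1.52159029e+00,  1.19724962e-05,
        1.32066168e+00, -6.66162110e-02]), 'qd': array([-0.00077531,  0.00150706,  0.00019927,  0.00208203, -0.00127928,
        0.00029654]), 'effort': array([-1.30446566e-03, -5.31778944e+01, -3.52747750e+01,  7.07415026e-02,
        2.43245781e-02, -9.58158012e-05]), 'eef_pos': array([128.42870483, 534.55357841, 223.8850255 ]), 'eef_rot': array([-1.64771424,  1.56967061, -1.88351476]), 'wrist_force': array([0.43944811, 1.0741658 , 0.11806992]), 'moment': array([ 0.0402811 , -0.03316118,  0.00406274]), 'finger_gap': 93.81317870075988}
top 404.3150351714802 [[-0.01, -0.99, 0.14, 346.88], [-1.0, 0.01, 0.01, -10.97], [-0.01, -0.14, -0.99, 1444.99], [0.0, 0.0, 0.0, 1.0]]
side 495.5505668358235 [[-0.97, -0.17, 0.18, 250.0], [-0.24, 0.63, -0.73, 1117.78], [0.01, -0.75, -0.66, 1146.74], [0.0, 0.0, 0.0, 1.0]]
wrist 344.8212207271415 [[0.23, 0.94, 0.24, 59.0], [0.97, -0.23, -0.06, 551.5], [-0.0, 0.25, -0.97, 384.38], [0.0, 0.0, 0.0, 1.0]]
```

View pics/top0.png

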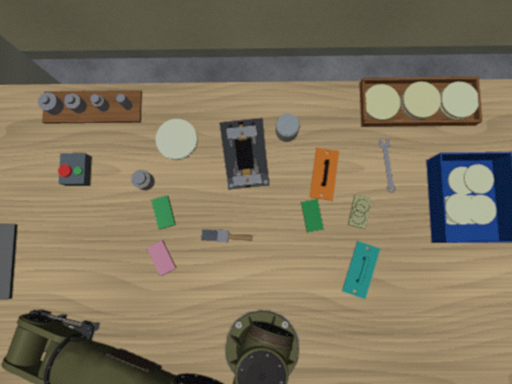

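View pics/side0.png

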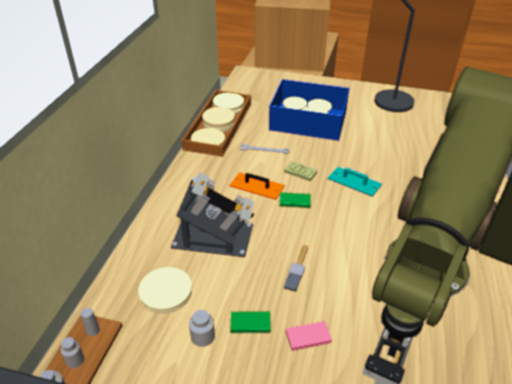

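View pics/wrist0.png

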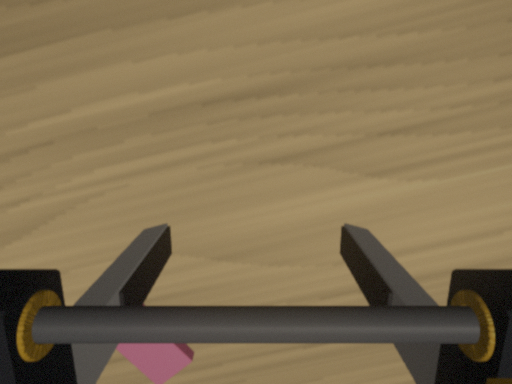

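The top image shows green pads at about (163,212) and (312,216), a pink block at (161,258) and the ringed worn pad at (360,211). The orange cover is at (324,175), the turquoise look-alike at (361,270) and the magazine at (245,152). The plain green blocks and the orange cover fit the description. I'll confirm them in enlarged crops and measure.

Run:
```python
from h import *
crop('top0',140,110,400,300,3,'c1')
for n in ['top0','side0']:
    c=load(n);W=cloud(c);hsv=cv2.cvtColor(c['color'],cv2.COLOR_BGR2HSV)
    for nm,lo,hi in [('green',(55,150,60),(75,255,255)),('orange',(5,200,150),(14,255,255)),('worn',(30,50,60),(50,140,220)),('teal',(80,150,80),(95,255,255)),('pink',(150,80,100),(179,255,255))]:
        m=cv2.inRange(hsv,lo,hi); k,l,st,ce=cv2.connectedComponentsWithStats(m)
        for i in range(1,k):
            if st[i,4]<120: continue
            P=W[l==i];P=P[np.isfinite(P[:,0])]
            zt=np.percentile(P[:,2],60); Q=P[abs(P[:,2]-zt)<6]
            if len(Q)<20: continue
            r=cv2.minAreaRect(Q[:,:2].astype(np.float32))
            print(n,nm,ce[i].round(),st[i,4],'z',zt.round(1),'rect',np.round(r[0],1),np.round(r[1],1),round(r[2],1), 'med',np.median(Q,0).round(1))
```

```text
top0 green [165. 211.] 201 z 20.7 rect [465.9 345.6] [101.5  52.3] 15.8 med [476.2 336.6  20. ]
top0 green [312. 215.] 430 z 19.6 rect [ 450.2 -179.5] [101.3  52.3] 10.1 med [ 450.5 -179.8   18.6]
top0 worn [422.  99.] 929 z 52.7 rect [ 860. -578.] [123.1 126.6] 44.9 med [ 859.8 -578.    52.1]
top0 worn [382. 102.] 903 z 33.1 rect [ 859.5 -445.2] [126.7 119.2] 1.5 med [ 859.3 -442.7   32.4]
top0 worn [359. 211.] 493 z 19.5 rect [ 462.7 -348.5] [ 57.5 106.1] 75.7 med [ 463.1 -347.9   18.7]
top0 worn [244. 336.] 452 z 15.1 rect [48.4 57.4] [ 90.5 228. ] 50.8 med [67.2 70.7 13.9]
top0 worn [ 30. 343.] 718 z 514.0 rect [135.8 531.2] [44.4 97.5] 74.6 med [134.9 529.9 511.8]
top0 worn [291. 357.] 148 z 16.4 rect [ -17.3 -106.4] [ 22.  113.8] 78.8 med [ -17.2 -106.7   14. ]
top0 worn [ 88. 371.] 1283 z 591.9 rect [ 97.6 334. ] [ 34.5 100. ] 26.0 med [ 97.6 336.8 591.8]
top0 teal [361. 269.] 1110 z 10.0 rect [ 261.1 -347. ] [ 80.2 176.5] 70.9 med [ 261.6 -343.3    8.8]
side0 green [295. 199.] 352 z 18.7 rect [ 453.8 -177.2] [101.2  63.5] 11.6 med [ 451.5 -174.9   18.1]
side0 green [250. 322.] 762 z 19.3 rect [468.7 350.6] [103.6  62.5] 15.0 med [467.8 352.4  18.7]
side0 worn [470. 154.] 6999 z 622.2 rect [ 46.3 265.2] [ 70.3 120.2] 73.6 med [ 49.6 272.1 622. ]
side0 worn [300. 171.] 310 z 18.5 rect [ 466.4 -342.5] [ 67.3 106.4] 76.2 med [ 464.8 -341.9   18.2]
side0 worn [417. 271.] 2828 z 513.5 rect [119.6 500.2] [127.4 112.6] 74.1 med [132.7 537.5 512.1]
side0 worn [460. 274.] 188 z 16.1 rect [-98.2  27.3] [118.2  30.8] 70.3 med [-102.    41.    13.8]
side0 worn [402. 315.] 193 z 442.2 rect [137.3 560.7] [19.  59.5] 74.3 med [140.  559.9 441.7]
side0 teal [355. 180.] 719 z 10.1 rect [ 264.  -345.8] [ 88.1 178.7] 69.5 med [ 260.  -338.1    8.4]
side0 pink [308. 335.] 887 z 19.1 rect [309.5 351.1] [110.3  64.5] 26.8 med [309.5 353.7  18.6]
```

View pics/c1.png

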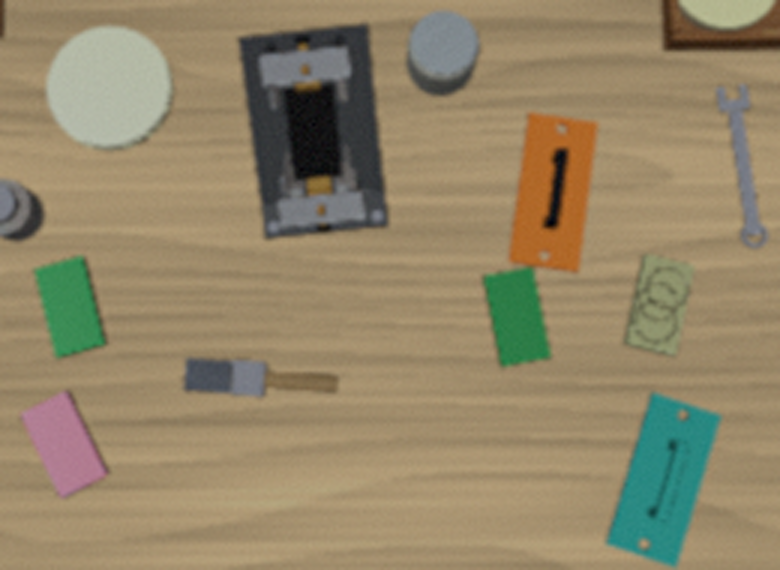

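Run:
```python
from h import *
crop('top0',210,105,285,200,7,'c2')
crop('side0',165,165,260,260,7,'c3')
s=load('top0')['state']; print(R.from_euler('xyz',s['eef_rot']).as_matrix().round(3))
```

```text
[[-0.     0.234  0.972]
 [-0.001  0.972 -0.234]
 [-1.    -0.001 -0.   ]]
```

View pics/c2.png

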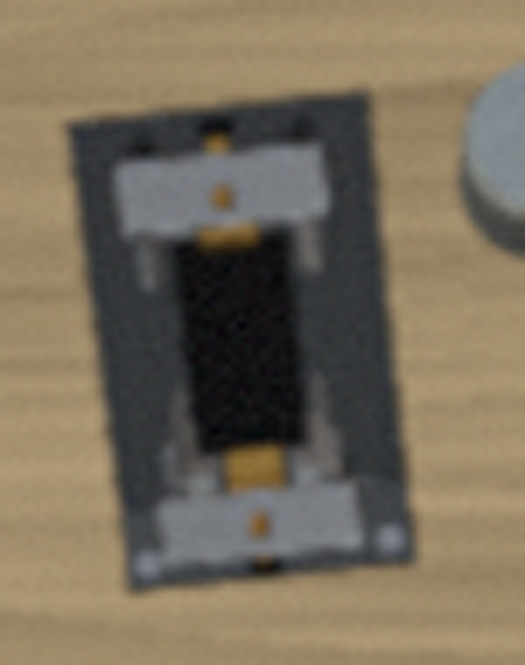

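View pics/c3.png

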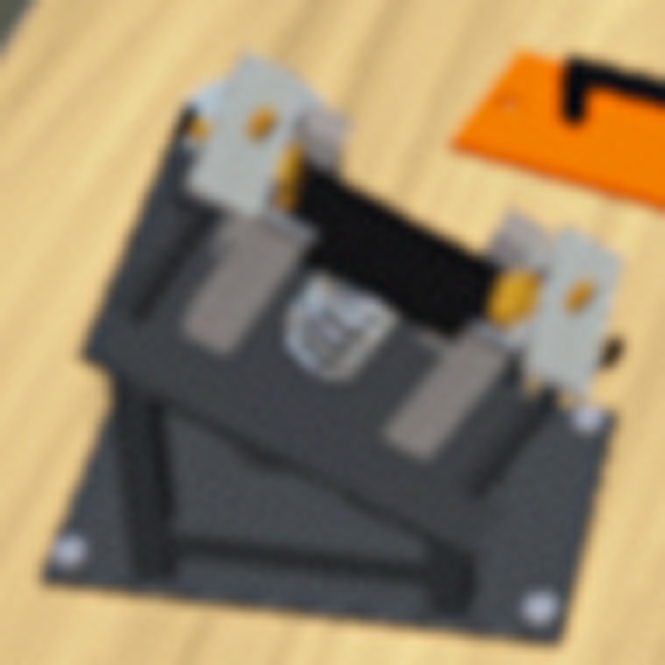

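```bash
cat > mag.py <<'E'
from h import *
def fit(fn,polys):
    c=load(fn);W=cloud(c);Qs=[]
    for poly in polys:
        m=np.zeros(W.shape[:2],np.uint8);cv2.fillPoly(m,[np.round(poly).astype(int)],1)
        P=W[m>0];P=P[np.isfinite(P[:,0])];md=np.median(P,0)
        P=P[abs(P[:,2]-md[2])<25]; Qs.append(P)
    A=np.vstack(Qs)
    for _ in range(4):
        ce=A.mean(0);n=np.linalg.svd(A-ce,full_matrices=False)[2][2];n*=np.sign(n[2])
        d=(A-ce)@n;A=A[abs(d)<max(2.5*np.median(abs(d)),1.5)]
    print(fn,'n',n.round(3),'tilt',np.degrees(np.arccos(n[2])).round(2),'azim of -n',np.degrees(np.arctan2(-n[1],-n[0])).round(2),'std',d.std().round(2),[q.mean(0).round(1).tolist() for q in Qs],len(A))
    return c,n,ce
def ray(c,n,ce,u,v):
    r=c['pose'][:3,:3]@np.array([(u-c['cx'])/c['fx'],(v-c['cy'])/c['fy'],1]);o=c['pose'][:3,3]
    return o+r*((ce-o)@n)/(r@n)
E
python3 - <<'E'
from mag import *
t=lambda L:np.array(L)/7+[210,105]
s=lambda L:np.array(L)/7+[165,165]
for fn,polys,cors in [('top0',[t([(128,170),(312,155),(318,205),(132,225)]),t([(170,505),(350,495),(354,540),(172,552)])],
   [t([(116,163),(324,147),(329,213),(122,237)]),t([(160,497),(358,485),(364,548),(162,562)])]),
  ('side0',[s([(250,65),(305,100),(245,205),(200,175)]),s([(565,245),(605,265),(575,375),(535,355)])],
   [s([(247,52),(320,100),(248,214),(188,185)]),s([(558,228),(620,262),(583,395),(525,362)])])]:
    c,n,ce=fit(fn,polys)
    C=[np.array([ray(c,n,ce,*p) for p in q]) for q in cors]
    f,g=C[0].mean(0),C[1].mean(0)
    d=(f-g);print(fn,'far',f.round(1),'near',g.round(1),'dist',np.linalg.norm(d).round(1),'yaw',np.degrees(np.arctan2(d[1],d[0])).round(2),'slope',np.degrees(np.arcsin(d[2]/np.linalg.norm(d))).round(1),'mouth',((f+g)/2).round(1))
E
```

```text
top0 n [-0.497 -0.054  0.866] tilt 29.98 azim of -n 6.18 std 1.97 [[698.0, 56.8, 219.8], [559.0, 42.7, 139.1]] 347
top0 far [696.9  55.6 218.7] near [559.2  42.3 138.9] dist 159.7 yaw 5.53 slope 30.0 mouth [628.   48.9 178.8]
side0 n [-0.494 -0.064  0.867] tilt 29.85 azim of -n 7.34 std 1.49 [[698.7, 58.3, 217.2], [563.3, 49.9, 139.9]] 204
side0 far [698.7  59.6 216.3] near [562.6  46.7 137.9] dist 157.6 yaw 5.42 slope 29.8 mouth [630.6  53.2 177.1]
```

Emit:
jog_arm(series=[0, 0, 0.25, 0.17, -0.093, -0.035, 1, 0, 0, 0.5, 0.34, -0.186, -0.07, 1, 0, 0, 0.5, 0.34, -0.186, -0.07, 1, 0, 0, 0.5, 0.34, -0.186, -0.07, 1, 0, 0, 0.5, 0.34, -0.186, -0.07, 1, 0, 0, 0.5, 0.34, -0.186, -0.07, 1, 0, 0, 0.5, 0.34, -0.186, -0.07, 1, 0, 0, 0.5, 0.34, -0.186, -0.07, 1, 0, 0, 0.5, 0.34, -0.186, -0.07, 1], squeeze=40)

```text
clock: 1.27
eef_pos: [467.8, 349.2, 154.5]
eef_rot: [2.909, 1.57, -3.11]
wrist_force: [0.2, -1.7, -0.4]
finger_gap: 93.9
```

Run:
```python
from h import *
c=snap('wrist','w1');s=c['state'];print(s['clock'],s['eef_pos'],s['joints'],R.from_euler('xyz',s['eef_rot']).as_matrix().round(3))
W=cloud(c);hsv=cv2.cvtColor(c['color'],cv2.COLOR_BGR2HSV)
m=cv2.inRange(hsv,(50,120,40),(80,255,255));P=W[m>0];P=P[np.isfinite(P[:,0])];z=np.median(P[:,2]);Q=P[abs(P[:,2]-z)<4]
print(z,len(Q),cv2.minAreaRect(Q[:,:2].astype(np.float32)))
```

```text
1.275 [467.78956288 349.21927699 154.47680092] [ 5.78467844e-01  4.37974196e-01  1.50106857e+00  1.77612049e-04
  1.20282220e+00 -1.25695656e+00] [[-0.    -0.261  0.965]
 [-0.     0.965  0.261]
 [-1.     0.    -0.   ]]
18.320637789765556 7824 ((467.03363037109375, 347.2584228515625), (108.2505874633789, 58.702754974365234), 15.21316909790039)
```

View pics/w1.png

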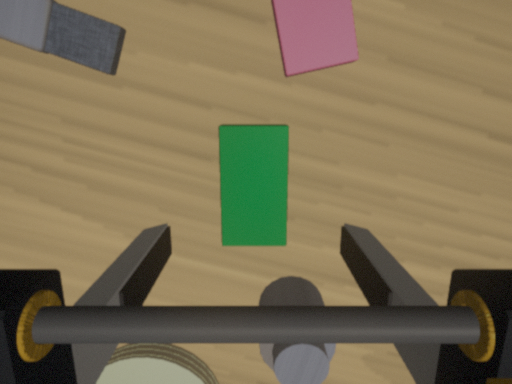

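Emit:
jog_arm(series=[0, 0, 0, -0.001, -0.0015, -0.06, 1, 0, 0, 0, -0.001, -0.0015, -0.11, 1, 0, 0, 0, -0.001, -0.0015, -0.132, 1, 0, 0, 0, -0.001, -0.0015, -0.132, 1, 0, 0, 0, -0.001, -0.0015, -0.132, -1, 0, 0, 0, -0.001, -0.0015, -0.132, -1, 0, 0, 0, -0.001, -0.0015, -0.132, -1, 0, 0, 0, -0.001, -0.0015, -0.132, -1], squeeze=45)

```text
clock: 2.33
eef_pos: [467.5, 347.4, 22.7]
eef_rot: [0.529, 1.57, 0.793]
wrist_force: [-1.6, -0.2, 0.7]
finger_gap: 59.7
```

```bash
cat >> h.py <<'E'
def magR(yaw,tilt=30):
    return (R.from_euler('z',yaw,degrees=True)*R.from_euler('y',-tilt,degrees=True)).as_matrix()
def toolR(Rm): # tool for which -z_mag is tool x, y=y
    return np.column_stack([-Rm[:,2],Rm[:,1],Rm[:,0]])
def turn(Rt):
    s=manip.read_state();R0=R.from_euler('xyz',s['eef_rot']).as_matrix()
    return R.from_matrix(Rt@R0.T).as_rotvec(),s
E
python3 - <<'E'
from h import *
Rm=magR(6);print(Rm.round(3));rv,s=turn(toolR(Rm));print(rv.round(4),s['eef_pos'],s['joints'])
print(np.array([593,177,338])-s['eef_pos'])
E
```

```text
[[ 0.861 -0.105 -0.497]
 [ 0.091  0.995 -0.052]
 [ 0.5   -0.     0.866]]
[ 0.0959 -0.515  -0.1559] [467.51898248 347.36303889  22.698283  ] [ 5.76085570e-01  6.07902657e-01  1.58810289e+00  9.94929159e-05
  9.45220965e-01 -1.25896874e+00]
[ 125.48101752 -170.36303889  315.301717  ]
```

Emit:
jog_arm(series=[0, 0, 0, 0, 0, 0.05, -1, 0, 0, 0, 0, 0, 0.11, -1, 0.048, -0.257, -0.078, 0.06, -0.06, 0.2, -1, 0.096, -0.515, -0.156, 0.125, -0.17, 0.315, -1, 0.096, -0.515, -0.156, 0.125, -0.17, 0.315, -1, 0.096, -0.515, -0.156, 0.125, -0.17, 0.315, -1, 0.096, -0.515, -0.156, 0.125, -0.17, 0.315, -1, 0.096, -0.515, -0.156, 0.125, -0.17, 0.315, -1, 0.096, -0.515, -0.156, 0.125, -0.17, 0.315, -1])

```text
clock: 3.45
eef_pos: [592.0, 177.5, 336.1]
eef_rot: [-0.0, 1.049, 0.104]
wrist_force: [-0.3, 0.1, -2.0]
finger_gap: 59.5
```

Run:
```python
from h import *
c=snap('wrist','w2');s=c['state'];print(s['clock'],s['eef_pos'],s['joints'],s['finger_gap'])
```

```text
3.45 [591.96433529 177.48985401 336.11446938] [ 0.26448103  0.12603318  1.55010829 -0.09786742  0.95184096 -1.37481254] 59.46547243030812
```

View pics/w2.png

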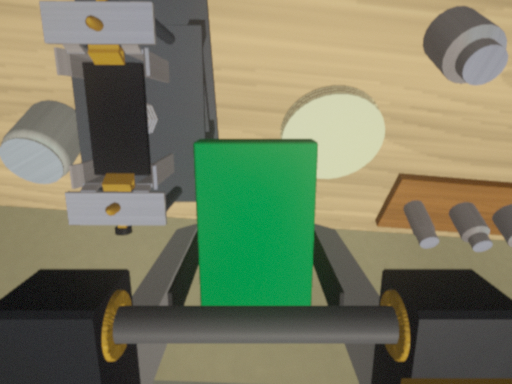

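Run:
```python
from h import *
crop('w2',30,0,230,245,3,'c4')
```

```text
(no output)
```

View pics/c4.png

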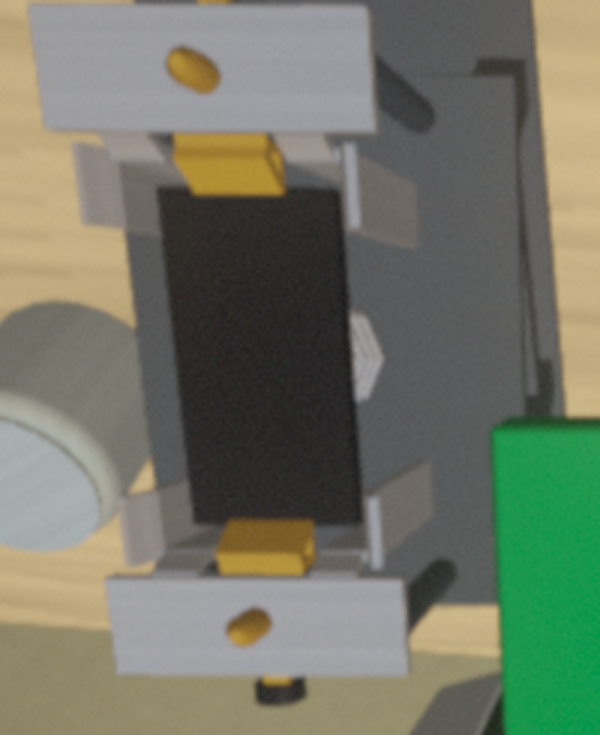

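Run:
```python
from mag import *
t=lambda L:np.array(L)/3+[30,0]
near=t([(28,5),(367,5),(377,131),(43,131)]);far=t([(107,577),(403,577),(410,674),(117,676)])
sh=lambda q:q.mean(0)+(q-q.mean(0))*0.85
c,n,ce=fit('w2',[sh(far),sh(near)])
F=np.array([ray(c,n,ce,*p) for p in far]);N=np.array([ray(c,n,ce,*p) for p in near])
for C in (F,N): print(C.round(1).tolist(),[np.linalg.norm(C[i]-C[(i+1)%4]).round(1) for i in range(4)])
f,g=F.mean(0),N.mean(0);d=f-g
yl=np.concatenate([F[[0]]-F[[1]],F[[3]]-F[[2]],N[[0]]-N[[1]],N[[3]]-N[[2]]]);print('yaw from edges',np.degrees(np.arctan2(-yl[:,0],yl[:,1])).round(2))
print('far',f,'near',g,np.linalg.norm(d),'yaw',np.degrees(np.arctan2(d[1],d[0])),'mouth',(f+g)/2)
# pad in hand
W=cloud(c);hsv=cv2.cvtColor(c['color'],cv2.COLOR_BGR2HSV)
m=cv2.inRange(hsv,(50,120,40),(80,255,255));P=W[m>0];P=P[np.isfinite(P[:,0])]
s=c['state'];Rt=R.from_euler('xyz',s['eef_rot']).as_matrix();L=(P-s['eef_pos'])@Rt
x0=np.median(L[:,0]);top=L[abs(L[:,0]-x0)<2]
print('pad top tool x',x0,'y',np.percentile(top[:,1],[.5,99.5]),'z',np.percentile(top[:,2],[.5,99.5]))
```

```text
w2 n [-0.498 -0.049  0.866] tilt 30.05 azim of -n 5.65 std 0.63 [[697.7, 57.7, 218.7], [560.9, 44.3, 139.2]] 5259
[[689.1, 11.6, 210.5], [679.8, 102.1, 210.3], [706.9, 105.1, 226.1], [716.9, 13.3, 226.6]] [np.float64(91.0), np.float64(31.5), np.float64(92.4), np.float64(32.2)]
[[552.2, -2.5, 130.8], [542.7, 88.4, 130.6], [569.9, 91.7, 146.4], [579.4, -0.4, 146.6]] [np.float64(91.4), np.float64(31.6), np.float64(92.6), np.float64(31.6)]
yaw from edges [-174.15 -173.8  -174.07 -174.09]
far [698.19872779  58.00507651 218.33243284] near [561.04891908  44.27477464 138.60591321] 159.2322490913939 yaw 5.716930201294883 mouth [629.62382344  51.13992558 178.46917303]
pad top tool x 4.619057321522439 y [-29.42860906  29.12698043] z [-54.46692482  32.29602957]
```

```bash
cat >> h.py <<'E'
M=np.array([629.6,51.1,178.5]);YAW=5.85
def goto(h,dx=0,dy=0):
    Rm=magR(YAW);rv,s=turn(toolR(Rm));p=M+Rm@np.array([dx,dy,h])
    print('h',h,'turn',rv.round(4),'shift mm',(p-s['eef_pos']).round(1))
E
python3 - <<'E'
from h import *
print(magR(YAW).round(4))
for h in (60,24,0,-19,-21): goto(h,-0.5)
s=manip.read_state();print(s['clock'],s['eef_pos'],s['joints'],s['qd'].round(4))
E
```

```text
[[ 0.8615 -0.1019 -0.4974]
 [ 0.0883  0.9948 -0.051 ]
 [ 0.5     0.      0.866 ]]
h 60 turn [ 0.0005 -0.0025 -0.003 ] shift mm [   7.5 -129.8 -105.7]
h 24 turn [ 0.0005 -0.0025 -0.003 ] shift mm [  25.4 -128.  -136.9]
h 0 turn [ 0.0005 -0.0025 -0.003 ] shift mm [  37.4 -126.8 -157.7]
h -19 turn [ 0.0005 -0.0025 -0.003 ] shift mm [  46.8 -125.8 -174.1]
h -21 turn [ 0.0005 -0.0025 -0.003 ] shift mm [  47.8 -125.7 -175.9]
3.5 [591.81826413 177.84489564 335.9140507 ] [ 0.26509072  0.12619794  1.55027713 -0.09784491  0.95186452 -1.37497414] [ 0.0052  0.0024 -0.0027  0.0017  0.0018 -0.0024]
```

Emit:
jog_arm(series=[0, 0, 0, 0, -0.05, -0.02, -1, 0, -0.002, -0.003, 0.004, -0.1, -0.06, -1, 0, -0.002, -0.003, 0.0075, -0.13, -0.106, -1, 0, -0.002, -0.003, 0.0075, -0.13, -0.106, -1, 0, -0.002, -0.003, 0.0075, -0.13, -0.106, -1, 0, -0.002, -0.003, 0.0075, -0.13, -0.106, -1], squeeze=55)

```text
clock: 4.25
eef_pos: [600.3, 48.6, 233.0]
eef_rot: [-0.001, 1.043, 0.103]
wrist_force: [0.2, -0.3, -1.1]
finger_gap: 59.3
```

Run:
```python
from h import *
for h in (60,24,0,-19,-21): goto(h,-0.5)
c=snap('side','s1');crop('s1',120,120,320,280,4,'c5');snap('wrist','w3');s=manip.read_state();print(s['clock'],s['wrist_force'])
```

```text
h 60 turn [ 0.      0.0039 -0.0011] shift mm [-1.  -0.6 -2.8]
h 24 turn [ 0.      0.0039 -0.0011] shift mm [ 16.9   1.2 -34. ]
h 0 turn [ 0.      0.0039 -0.0011] shift mm [ 28.8   2.4 -54.7]
h -19 turn [ 0.      0.0039 -0.0011] shift mm [ 38.3   3.4 -71.2]
h -21 turn [ 0.      0.0039 -0.0011] shift mm [ 39.3   3.5 -72.9]
4.35 [ 0.33077356  0.09950649 -1.13658406]
```

View pics/c5.png

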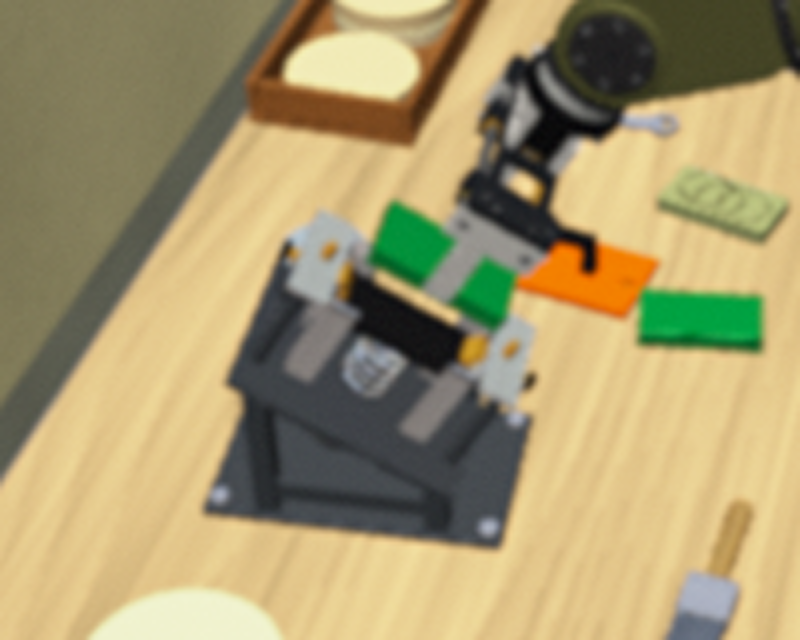

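View pics/w3.png

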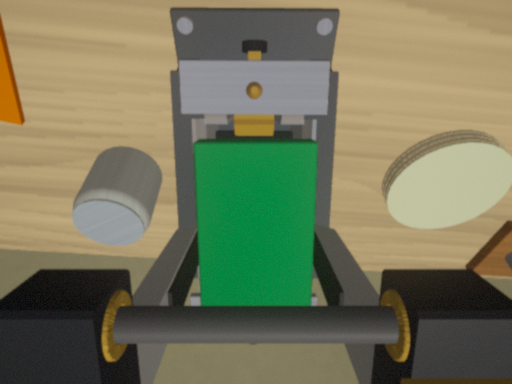

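Emit:
jog_arm(series=[0, 0.004, -0.001, 0.008, 0.0003, -0.018, -1, 0, 0.004, -0.001, 0.017, 0.0012, -0.034, -1, 0, 0.004, -0.001, 0.0239, 0.0019, -0.046, -1, 0, 0.004, -0.001, 0.0239, 0.0019, -0.046, -1])

```text
clock: 4.85
eef_pos: [623.9, 49.5, 184.9]
eef_rot: [0.001, 1.05, 0.102]
wrist_force: [1.0, -0.3, -1.6]
finger_gap: 59.5
```

Run:
```python
from h import *
for h in (10,-10,-19,-21): goto(h,-0.5)
s=manip.read_state();print(s['clock'],s['wrist_force'],s['moment'])
snap('wrist','w4')
```

```text
h 10 turn [ 0.     -0.0033  0.0011] shift mm [0.3 1.  2. ]
h -10 turn [ 0.     -0.0033  0.0011] shift mm [ 10.3   2.1 -15.3]
h -19 turn [ 0.     -0.0033  0.0011] shift mm [ 14.7   2.5 -23.1]
h -21 turn [ 0.     -0.0033  0.0011] shift mm [ 15.7   2.6 -24.8]
4.85 [ 0.97412071 -0.26805778 -1.60577264] [ 0.02193987  0.37044372 -0.00372864]
```

View pics/w4.png

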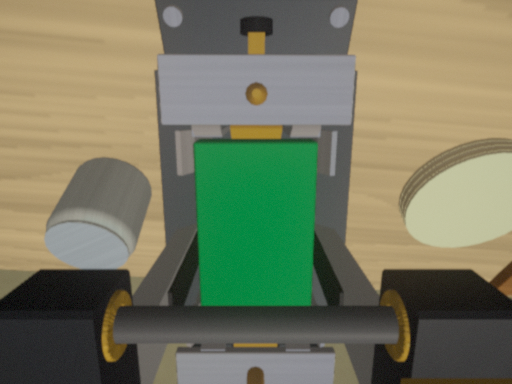

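Emit:
jog_arm(series=[0, -0.003, 0.001, 0.003, 0.0015, -0.005, -1, 0, -0.003, 0.001, 0.006, 0.0019, -0.009, -1, 0, -0.003, 0.001, 0.009, 0.0023, -0.014, -1, 0, -0.003, 0.001, 0.012, 0.0026, -0.019, -1, 0, -0.003, 0.001, 0.0152, 0.0029, -0.0245, -1, 0, -0.003, 0.001, 0.0152, 0.0029, -0.0245, -1, 0, -0.003, 0.001, 0.0152, 0.0029, -0.0245, -1])

```text
clock: 5.78
eef_pos: [639.0, 52.0, 160.9]
eef_rot: [-0.0, 1.047, 0.101]
wrist_force: [-3.2, -1.0, 1.7]
finger_gap: 59.6
```

Run:
```python
from h import *
Rm=magR(YAW)
s=manip.read_state();print(s['clock'],(s['eef_pos']-M)@Rm,s['wrist_force'],s['wrist_force']@Rm,s['finger_gap'])
c=snap('wrist','w5');snap('side','s5');crop('s5',165,165,265,260,6,'c6')
W=cloud(c);L=(W-M)@Rm
hsv=cv2.cvtColor(c['color'],cv2.COLOR_BGR2HSV);m=cv2.inRange(hsv,(50,120,40),(80,255,255))
P=L[m>0];P=P[np.isfinite(P[:,0])];print(np.percentile(P,[1,50,99],0).round(1)+[0,0,90])
```

```text
5.775 [ -0.63088575  -0.0278083  -19.98740046] [-3.15036511 -0.9614383   1.69231281] [-1.95279659 -0.63533202  3.08156215] 59.61342128874217
[[-54.3 -29.2  63.9]
 [-13.9   0.2  65.4]
 [ 31.2  29.2  67. ]]
```

View pics/w5.png

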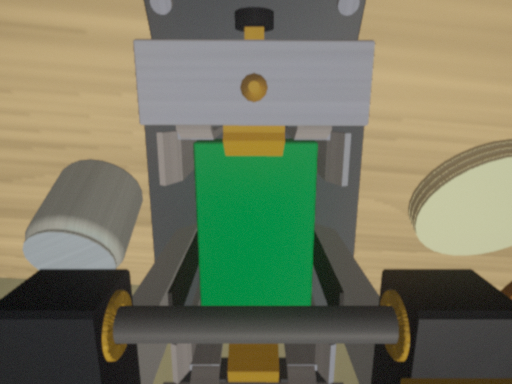

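View pics/c6.png

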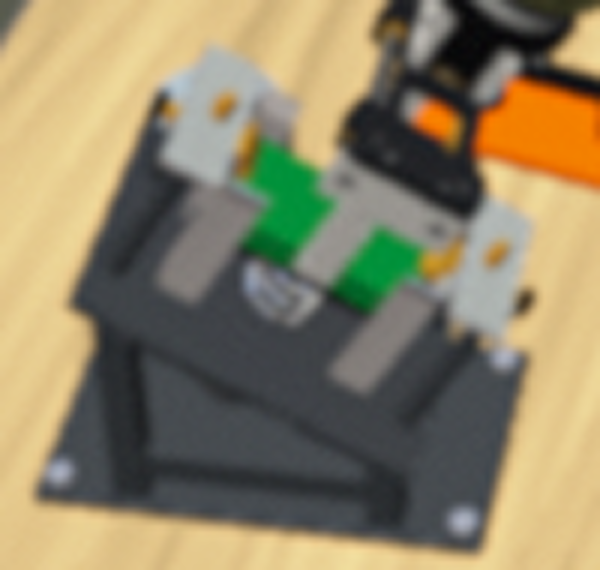

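Emit:
jog_arm(series=[0, 0, 0, 0, 0, 0, 0, 0, 0, 0, 0, 0, 0, 0.8, 0, 0, 0, 0, 0, 0, 1, 0, 0, 0, 0, 0, 0, 1, 0, 0, 0, -0.02, -0.002, 0.035, 1, 0, 0, 0, -0.05, -0.005, 0.087, 1, 0, 0, 0, -0.06, -0.006, 0.104, 1, 0, 0, 0, -0.06, -0.006, 0.104, 1, 0, 0, 0, -0.06, -0.006, 0.104, 1])

```text
clock: 7.0
eef_pos: [579.1, 46.1, 263.7]
eef_rot: [0.0, 1.048, 0.102]
wrist_force: [0.0, 0.2, -0.3]
finger_gap: 94.1
```

Run:
```python
from h import *
Rm=magR(YAW)
s=manip.read_state();print(s['clock'],s['eef_pos'],(s['eef_pos']-M)@Rm,s['wrist_force'],s['finger_gap'],s['joints'])
c=snap('wrist','w6')
W=cloud(c);L=(W-M)@Rm
hsv=cv2.cvtColor(c['color'],cv2.COLOR_BGR2HSV);m=cv2.inRange(hsv,(50,120,40),(80,255,255))
P=L[m>0];P=P[np.isfinite(P[:,0])];print(np.percentile(P,[1,50,99],0).round(1)+[0,0,90])
```

```text
7.0 [579.13935905  46.108094   263.68690058] [-1.31979362  0.17726451 99.12734316] [ 0.01118851  0.21350548 -0.30771394] 94.12066160621436 [-0.00712349  0.08220716  1.76689728  0.07760747  0.77367445 -1.72056772]
[[-53.9 -29.   68.2]
 [ -3.9  -0.1  70. ]
 [ 51.4  29.3  71.6]]
```

View pics/w6.png

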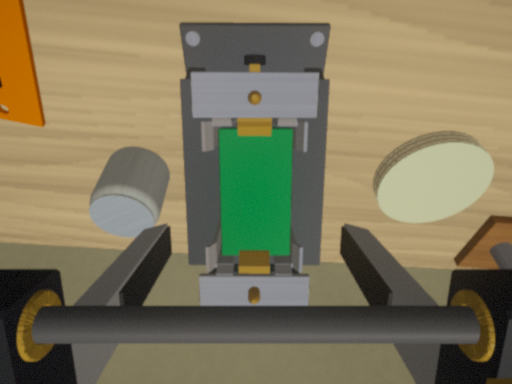

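Run:
```python
from h import *
rv,s=turn(toolR(magR(11,0)));print(rv.round(4), np.array([451.5,-178,155])-[579.09,46.07,264.95])
```

```text
[-0.0765  0.5168  0.0884] [-127.59 -224.07 -109.95]
```

Emit:
jog_arm(series=[-0.026, 0.172, 0.029, -0.04, -0.06, 0, 1, -0.051, 0.344, 0.059, -0.08, -0.12, -0.02, 1, -0.0765, 0.517, 0.088, -0.1275, -0.224, -0.11, 1, -0.0765, 0.517, 0.088, -0.1275, -0.224, -0.11, 1, -0.0765, 0.517, 0.088, -0.1275, -0.224, -0.11, 1, -0.0765, 0.517, 0.088, -0.1275, -0.224, -0.11, 1, -0.0765, 0.517, 0.088, -0.1275, -0.224, -0.11, 1, -0.0765, 0.517, 0.088, -0.1275, -0.224, -0.11, 1, -0.0765, 0.517, 0.088, -0.1275, -0.224, -0.11, 1])

```text
clock: 8.18
eef_pos: [452.1, -177.4, 155.4]
eef_rot: [-0.288, 1.568, -0.095]
wrist_force: [0.3, 0.2, 0.2]
finger_gap: 93.9
```

Run:
```python
from h import *
c=snap('wrist','w7');s=c['state'];print(s['clock'],s['eef_pos'],s['joints'],R.from_euler('xyz',s['eef_rot']).as_matrix().round(3))
W=cloud(c);hsv=cv2.cvtColor(c['color'],cv2.COLOR_BGR2HSV)
m=cv2.inRange(hsv,(50,120,40),(80,255,255));P=W[m>0];P=P[np.isfinite(P[:,0])];z=np.median(P[:,2]);Q=P[abs(P[:,2]-z)<4]
print(z,len(Q),cv2.minAreaRect(Q[:,:2].astype(np.float32)))
```

```text
8.175 [ 452.06135251 -177.37246621  155.36427704] [-4.49820510e-01  2.28312225e-01  1.78191963e+00  1.00971632e-03
  1.12889643e+00 -2.21389437e+00] [[ 0.003 -0.192  0.981]
 [-0.     0.981  0.192]
 [-1.    -0.001  0.003]]
18.29802769535189 7808 ((450.7431640625, -181.76617431640625), (108.6388168334961, 58.460655212402344), 10.100529670715332)
```

View pics/w7.png

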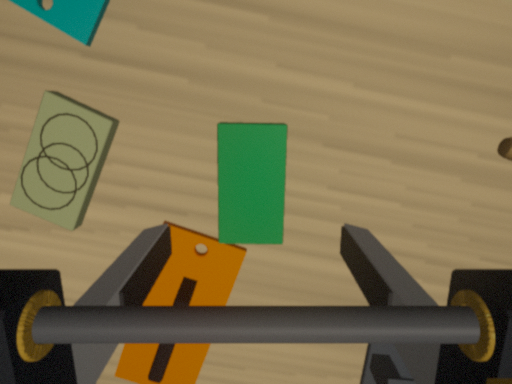

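Emit:
jog_arm(series=[0, 0, -0.016, -0.001, -0.0035, -0.06, 1, 0, 0, -0.016, -0.001, -0.0035, -0.11, 1, 0, 0, -0.016, -0.001, -0.0035, -0.1325, 1, 0, 0, -0.016, -0.001, -0.0035, -0.1325, 1, 0, 0, -0.016, -0.001, -0.0035, -0.1325, -1, 0, 0, -0.016, -0.001, -0.0035, -0.1325, -1, 0, 0, -0.016, -0.001, -0.0035, -0.1325, -1, 0, 0, -0.016, -0.001, -0.0035, -0.1325, -1, 0, 0, -0.016, -0.001, -0.0035, -0.1325, -1], squeeze=55)

```text
clock: 9.35
eef_pos: [450.7, -181.4, 22.7]
eef_rot: [-0.212, 1.569, -0.036]
wrist_force: [-1.2, 1.3, 2.6]
finger_gap: 59.6
```

Run:
```python
from h import *
rv,s=turn(toolR(magR(YAW)));print(s['eef_pos'],s['finger_gap'],rv.round(4)); Rm=magR(YAW)
C=np.array([450.59,-181.43,22.45])
for h in (100,50,10,-20): print(h,(M+Rm@[-0.5,0,h]-C).round(1), (M+Rm@[-0.5,0,h]).round(1))
```

```text
[ 450.68098774 -181.44931002   22.68812117] 59.643157501685515 [ 0.0727 -0.5165 -0.0718]
100 [128.8 227.4 242.4] [579.4  46.  264.9]
50 [153.7 229.9 199.1] [604.3  48.5 221.6]
10 [173.6 232.  164.5] [624.2  50.5 186.9]
-20 [188.5 233.5 138.5] [639.1  52.1 160.9]
```

Emit:
jog_arm(series=[0, 0, 0, 0, 0, 0.06, -1, 0, 0, 0, 0, 0, 0.12, -1, 0.024, -0.172, -0.024, 0.03, 0.05, 0.17, -1, 0.048, -0.344, -0.048, 0.06, 0.1, 0.21, -1, 0.073, -0.5165, -0.072, 0.129, 0.2275, 0.2425, -1, 0.073, -0.5165, -0.072, 0.129, 0.2275, 0.2425, -1, 0.073, -0.5165, -0.072, 0.129, 0.2275, 0.2425, -1, 0.073, -0.5165, -0.072, 0.129, 0.2275, 0.2425, -1, 0.073, -0.5165, -0.072, 0.129, 0.2275, 0.2425, -1, 0.073, -0.5165, -0.072, 0.1537, 0.2299, 0.199, -1, 0.073, -0.5165, -0.072, 0.1537, 0.2299, 0.199, -1, 0.073, -0.5165, -0.072, 0.1537, 0.2299, 0.199, -1])

```text
clock: 10.85
eef_pos: [604.1, 47.7, 222.2]
eef_rot: [0.001, 1.047, 0.102]
wrist_force: [-1.5, -0.0, -1.6]
finger_gap: 59.5
```

Run:
```python
from h import *
rv,s=turn(toolR(magR(YAW)));Rm=magR(YAW);print(s['clock'],rv.round(4),(s['eef_pos']-M)@Rm,s['finger_gap'])
c=snap('wrist','w8');s=c['state']
W=cloud(c);hsv=cv2.cvtColor(c['color'],cv2.COLOR_BGR2HSV)
m=cv2.inRange(hsv,(50,120,40),(80,255,255));P=W[m>0];P=P[np.isfinite(P[:,0])]
Rt=R.from_euler('xyz',s['eef_rot']).as_matrix();L=(P-s['eef_pos'])@Rt
x0=np.median(L[:,0]);top=L[abs(L[:,0]-x0)<2]
print('pad top tool x',x0,'y',np.percentile(top[:,1],[.5,99.5]),'z',np.percentile(top[:,2],[.5,99.5]))
```

```text
10.85 [-0.0004  0.      0.001 ] [-0.4575331  -0.82365849 50.70688413] 59.54678930941687
pad top tool x 4.650095499103379 y [-29.39001131  29.39633549] z [-54.20877754  32.38400477]
```

View pics/w8.png

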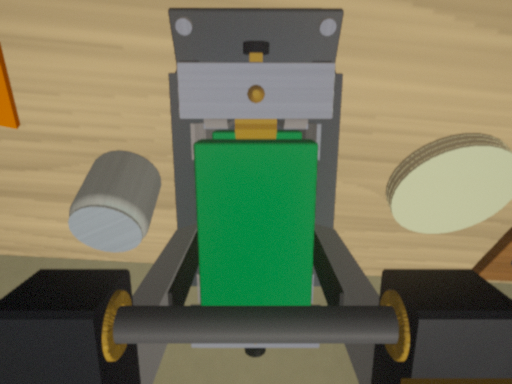

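Emit:
jog_arm(series=[0, 0, 0, 0.01, 0.001, -0.0175, -1, 0, 0, 0, 0.019, 0.002, -0.033, -1, 0, 0, 0, 0.022, 0.0023, -0.038, -1, 0, 0, 0, 0.025, 0.0026, -0.0435, -1, 0, 0, 0, 0.028, 0.0029, -0.049, -1, 0, 0, 0, 0.031, 0.0032, -0.054, -1, 0, 0, 0, 0.034, 0.0035, -0.059, -1, 0, 0, 0, 0.035, 0.0036, -0.061, -1, 0, 0, 0, 0.035, 0.0036, -0.061, -1, 0, 0, 0, 0.035, 0.0036, -0.061, -1])

```text
clock: 12.15
eef_pos: [639.6, 52.0, 161.3]
eef_rot: [0.0, 1.046, 0.102]
wrist_force: [-0.2, -0.7, 5.4]
finger_gap: 59.2
```

Run:
```python
from h import *
Rm=magR(YAW)
s=manip.read_state();print(s['clock'],(s['eef_pos']-M)@Rm,s['wrist_force']@Rm,s['finger_gap'])
c=snap('wrist','w9')
L=(cloud(c)-M)@Rm
hsv=cv2.cvtColor(c['color'],cv2.COLOR_BGR2HSV);m=cv2.inRange(hsv,(50,120,40),(80,255,255))
P=L[m>0];P=P[np.isfinite(P[:,0])];print(np.percentile(P,[1,50,99],0).round(1)+[0,0,90])
```

```text
12.15 [  0.1116892   -0.17254831 -19.97416459] [ 2.50275923 -0.71885285  4.82584769] 59.23845785599135
[[-54.1 -29.4  63.5]
 [-13.5   0.1  65.4]
 [ 32.   29.1  67. ]]
```

View pics/w9.png

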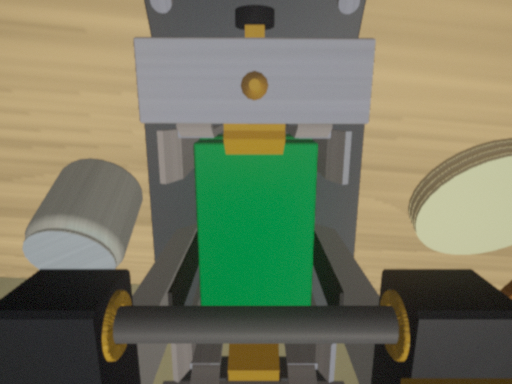

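The pad's top is at z≈65.4 and the near catch lies over it. Releasing and backing off.

Emit:
jog_arm(series=[0, 0, 0, 0, 0, 0, 0, 0, 0, 0, 0, 0, 0, 0.8, 0, 0, 0, 0, 0, 0, 1, 0, 0, 0, 0, 0, 0, 1, 0, 0, 0, -0.02, -0.002, 0.035, 1, 0, 0, 0, -0.05, -0.005, 0.087, 1, 0, 0, 0, -0.06, -0.006, 0.104, 1, 0, 0, 0, -0.06, -0.006, 0.104, 1, 0, 0, 0, -0.06, -0.006, 0.104, 1])

```text
clock: 13.32
eef_pos: [579.3, 46.1, 263.1]
eef_rot: [0.001, 1.049, 0.103]
wrist_force: [-0.3, -0.1, 0.8]
finger_gap: 93.7
```

Run:
```python
from mag import *
Rm=magR(YAW)
s=manip.read_state();print(s['clock'],s['eef_pos'],(s['eef_pos']-M)@Rm,s['wrist_force'],s['finger_gap'])
c=snap('wrist','wA')
L=(cloud(c)-M)@Rm
hsv=cv2.cvtColor(c['color'],cv2.COLOR_BGR2HSV);m=cv2.inRange(hsv,(50,120,40),(80,255,255))
P=L[m>0];P=P[np.isfinite(P[:,0])];print(np.percentile(P,[1,50,99],0).round(1)+[0,0,90])
crop('wA',170,10,340,310,2.5,'cA')
snap('side','sA');crop('sA',165,165,265,260,6,'csA')
```

```text
13.325 [579.30470832  46.08984445 263.1245382 ] [-1.46013477  0.14225686 98.55900902] [-0.33606286 -0.09179829  0.81624771] 93.74783957889514
[[-54.1 -29.2  67.9]
 [ -3.6  -0.1  70. ]
 [ 52.6  29.1  71.6]]
```

View pics/cA.png

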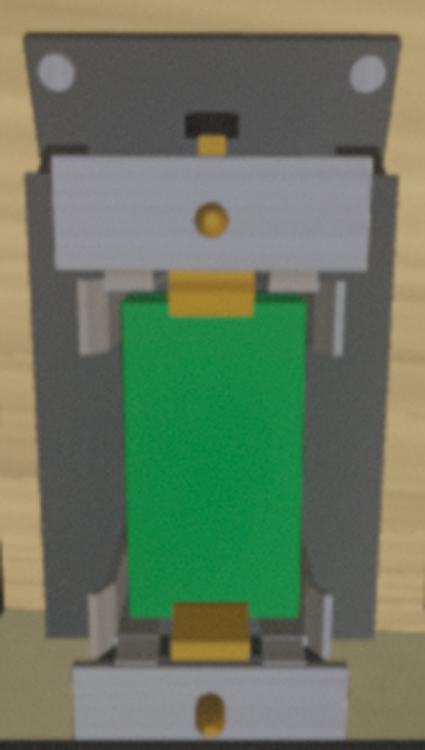

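View pics/csA.png

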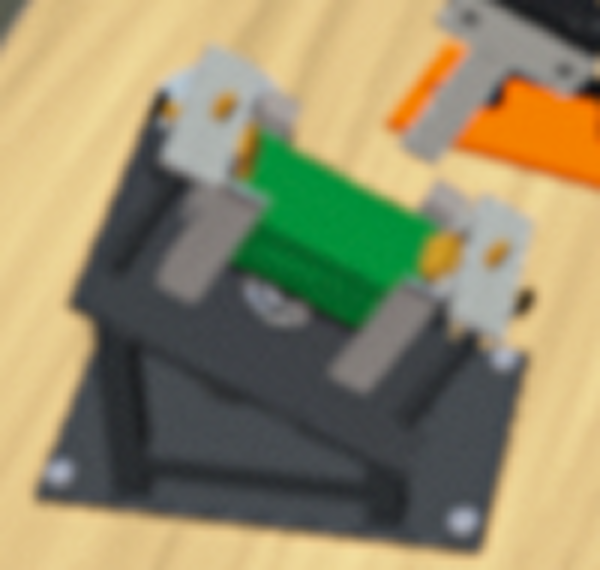

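Run:
```python
from mag import *
Rm=magR(YAW)
c=load('wA');s=c['state']
n=Rm[:,2]
for nm,(u,v),h in [('near tip',(254.4,97.5),16),('far tip',(253.8,295),16)]:
    print(nm,((ray(c,n,M+n*h,u,v)-M)@Rm).round(2))
t=load('top0');q=np.array([(530,115),(597,123),(578,271),(511,260)])/3+[140,110]
C=np.array([ray(t,np.array([0,0,1.]),np.array([0,0,8.]),*p) for p in q]);print(C.round(1),C.mean(0));
d=(C[0]+C[1]-C[2]-C[3]);yaw=np.degrees(np.arctan2(d[1],d[0]));print('yaw',yaw)
rv,s=turn(toolR(magR(yaw,0)));print(rv.round(4),[C.mean(0)[0],C.mean(0)[1],170]-np.array([579.3,46.1,264.5]))
```

```text
near tip [-78.28  -0.45  16.  ]
far tip [71.15 -1.12 16.  ]
[[ 693.7 -204.9    8. ]
 [ 682.9 -285.5    8. ]
 [ 503.2 -256.8    8. ]
 [ 517.1 -177.6    8. ]] [ 599.22330165 -231.20175539    8.        ]
yaw -8.937012868966477
[ 0.0134  0.5224 -0.252 ] [  19.92330165 -277.30175539  -94.5       ]
```

Emit:
jog_arm(series=[0.005, 0.18, -0.08, 0, -0.05, 0.01, 1, 0.009, 0.35, -0.17, 0.01, -0.11, 0, 1, 0.013, 0.522, -0.252, 0.02, -0.277, -0.09, 1, 0.013, 0.522, -0.252, 0.02, -0.277, -0.09, 1, 0.013, 0.522, -0.252, 0.02, -0.277, -0.09, 1, 0.013, 0.522, -0.252, 0.02, -0.277, -0.09, 1, 0.013, 0.522, -0.252, 0.02, -0.277, -0.09, 1, 0.013, 0.522, -0.252, 0.02, -0.277, -0.09, 1, 0.013, 0.522, -0.252, 0.02, -0.277, -0.09, 1])

```text
clock: 14.55
eef_pos: [599.7, -230.0, 175.2]
eef_rot: [-0.216, 1.567, -0.371]
wrist_force: [-0.1, -0.3, -0.5]
finger_gap: 94.1
```

Run:
```python
from h import *
c=snap('wrist','wB');s=c['state'];print(s['clock'],s['eef_pos'],s['joints'],R.from_euler('xyz',s['eef_rot']).as_matrix().round(3))
```

```text
14.55 [ 599.67686258 -229.9772095   175.22402414] [-4.23299343e-01  5.43486137e-01  1.29407645e+00  2.08891420e-04
  1.30020104e+00 -1.83975505e+00] [[ 0.004  0.154  0.988]
 [-0.001  0.988 -0.154]
 [-1.    -0.001  0.004]]
```

View pics/wB.png

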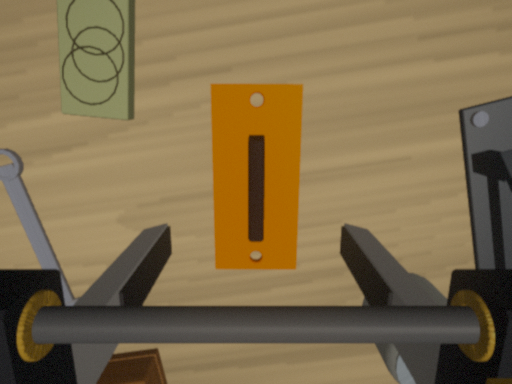

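Run:
```python
from h import *
c=load('wB');s=c['state'];W=cloud(c);hsv=cv2.cvtColor(c['color'],cv2.COLOR_BGR2HSV)
print(hsv[120,230])
m=cv2.inRange(hsv,(8,200,100),(25,255,255));k,l,st,ce=cv2.connectedComponentsWithStats(m);i=1+st[1:,4].argmax()
P=W[l==i];P=P[np.isfinite(P[:,0])];z=np.median(P[:,2]);Q=P[abs(P[:,2]-z)<3];print(z,len(Q),cv2.minAreaRect(Q[:,:2].astype(np.float32)))
mm=(W[...,2]>40)&(W[...,2]<56);mm[:120]=0;mm[250:]=0;mm[:,:235]=0;mm[:,280:]=0
H=W[mm];print('bar',np.median(H[:,2]),len(H),cv2.minAreaRect(H[:,:2].astype(np.float32)))
# holes
from mag import ray
for p in ((257,99.5),(256,255.5)): print(ray(c,np.array([0,0,1.]),np.array([0,0,8.]),*p).round(1))
Rt=R.from_euler('xyz',s['eef_rot']).as_matrix();print('toolyaw',np.degrees(np.arctan2(-Rt[0,1],Rt[1,1])))
crop('wB',200,75,312,280,3,'cB')
```

```text
[ 18 255 173]
8.299756698380321 13685 ((601.370849609375, -229.81700134277344), (82.9939956665039, 183.20301818847656), 80.80514526367188)
bar 47.95972819626854 1679 ((601.0255126953125, -229.60935974121094), (13.887581825256348, 90.66333770751953), 80.82798767089844)
[ 524.6 -216.8    8. ]
[ 677.5 -241.4    8. ]
toolyaw -8.846331645346183
```

View pics/cB.png

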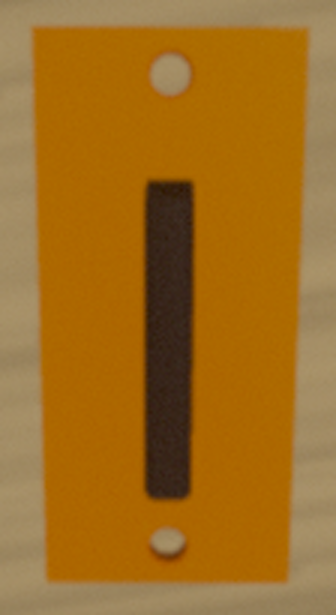

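Emit:
jog_arm(series=[0, 0, -0.006, 0.002, 0.0012, -0.06, 1, 0, 0, -0.006, 0.002, 0.0012, -0.11, 1, 0, 0, -0.006, 0.002, 0.0012, -0.1335, 1, 0, 0, -0.006, 0.002, 0.0012, -0.1335, 1, 0, 0, -0.006, 0.002, 0.0012, -0.1335, 1, 0, 0, -0.006, 0.002, 0.0012, -0.1335, -1, 0, 0, -0.006, 0.002, 0.0012, -0.1335, -1, 0, 0, -0.006, 0.002, 0.0012, -0.1335, -1, 0, 0, -0.006, 0.002, 0.0012, -0.1335, -1, 0, 0, -0.006, 0.002, 0.0012, -0.1335, -1, 0, 0, -0.006, 0.002, 0.0012, -0.1335, -1, 0, 0, -0.006, 0.002, 0.0012, -0.1335, -1], squeeze=50)

```text
clock: 16.1
eef_pos: [601.3, -229.7, 40.9]
eef_rot: [-0.196, 1.568, -0.358]
wrist_force: [-0.0, 0.1, -0.1]
finger_gap: 27.5
```

Run:
```python
from h import *
rv,s=turn(toolR(magR(YAW)));Rm=magR(YAW);print(s['eef_pos'],s['finger_gap'],rv.round(4))
C=np.array([601.29,-229.73,40.95])
for h in (150,80,60,41): print(h,(M+Rm@[0,0,h]-C).round(1), (M+Rm@[0,0,h]).round(1))
```

```text
[ 601.29985903 -229.71285583   40.91729823] 27.509625568113115 [-0.0151 -0.5222  0.258 ]
150 [-46.3 273.2 267.5] [555.   43.5 308.4]
80 [-11.5 276.8 206.8] [589.8  47.  247.8]
60 [ -1.5 277.8 189.5] [599.8  48.  230.5]
41 [  7.9 278.7 173.1] [609.2  49.  214. ]
```

Emit:
jog_arm(series=[0, 0, 0, 0, 0, 0, -1, 0, 0, 0, 0, 0, 0, -1, 0, 0, 0, 0, 0, 0, -1, 0, 0, 0, 0, 0, 0.03, -1, 0, 0, 0, 0, 0, 0.08, -1, 0, 0, 0, 0, 0, 0.14, -1, 0, 0, 0, 0, 0, 0.2, -1, 0, 0, 0, 0, 0, 0.2, -1])

```text
clock: 17.1
eef_pos: [602.4, -230.2, 245.9]
eef_rot: [-0.242, 1.56, -0.404]
wrist_force: [-0.1, 0.5, -4.1]
finger_gap: 13.1
```

Run:
```python
from h import *
c=snap('wrist','wC');s=c['state'];print(s['clock'],s['eef_pos'],s['finger_gap'],s['wrist_force'],s['moment'])
```

```text
17.1 [ 602.40194803 -230.18421174  245.94727242] 13.146559748447954 [-0.05884688  0.46170542 -4.13897321] [ 0.01756139 -0.00784546  0.01329016]
```

View pics/wC.png

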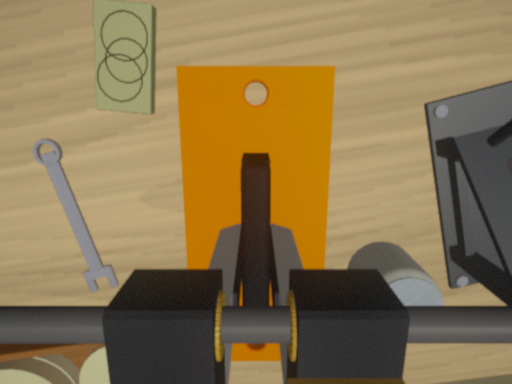

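Emit:
jog_arm(series=[-0.004, -0.13, 0.064, -0.005, 0.0, 0.03, -1, -0.008, -0.26, 0.129, -0.01, 0.02, 0.05, -1, -0.012, -0.39, 0.193, -0.015, 0.06, 0.05, -1, -0.015, -0.522, 0.258, -0.026, 0.11, 0.045, -1, -0.015, -0.522, 0.258, -0.026, 0.16, 0.04, -1, -0.015, -0.522, 0.258, -0.026, 0.21, 0.035, -1, -0.015, -0.522, 0.258, -0.0264, 0.2752, 0.0328, -1, -0.015, -0.522, 0.258, -0.0264, 0.2752, 0.0328, -1, -0.015, -0.522, 0.258, -0.0264, 0.2752, 0.0328, -1, -0.015, -0.522, 0.258, -0.0264, 0.2752, 0.0328, -1, -0.015, -0.522, 0.258, -0.0264, 0.2752, 0.0328, -1])

```text
clock: 18.52
eef_pos: [574.9, 44.3, 273.4]
eef_rot: [0.0, 1.048, 0.101]
wrist_force: [0.2, -0.5, -2.9]
finger_gap: 13.3
```

Run:
```python
from h import *
c=snap('wrist','wD');s=c['state'];Rm=magR(YAW);print(s['clock'],s['eef_pos'],(s['eef_pos']-M)@Rm,turn(toolR(Rm))[0],s['finger_gap'],s['wrist_force'],s['moment'])
snap('side','sD');crop('sD',140,120,300,260,5,'csD')
```

```text
18.525 [574.91475105  44.32216717 273.42202655] [ -0.2494372   -1.16877059 109.7505278 ] [ 2.02456241e-05 -6.16260776e-04  1.46061564e-03] 13.306653300362747 [ 0.23672452 -0.53634396 -2.86393739] [-0.04744913  0.64471863  0.01121326]
```

View pics/wD.png

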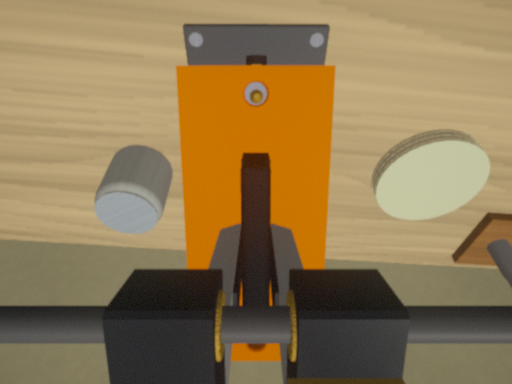

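View pics/csD.png

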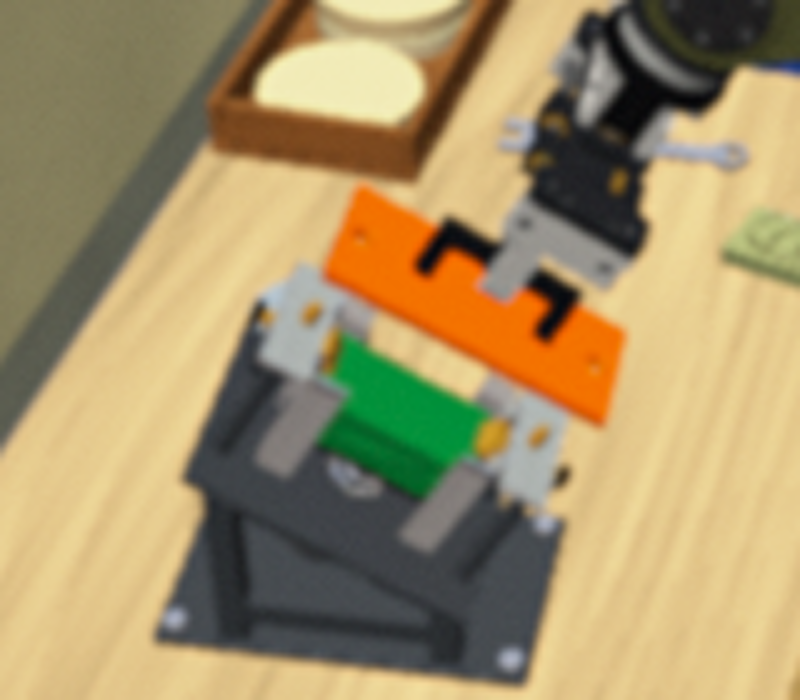

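Run:
```python
from mag import *
Rm=magR(YAW);c=load('wD');s=c['state'];W=cloud(c)
hsv=cv2.cvtColor(c['color'],cv2.COLOR_BGR2HSV);m=cv2.inRange(hsv,(8,200,100),(25,255,255));m=cv2.erode(m,np.ones((5,5)));m[265:]=0
Rt=R.from_euler('xyz',s['eef_rot']).as_matrix()
P=W[m>0];P=P[np.isfinite(P[:,0])];T=(P-s['eef_pos'])@Rt
A=T
for _ in range(5):
    k,*_r=np.linalg.lstsq(np.column_stack([A[:,1:],np.ones(len(A))]),A[:,0],rcond=None);r=A[:,0]-np.column_stack([A[:,1:],np.ones(len(A))])@k;A=A[abs(r)<3*r.std()]
print('plate top: x = %.4f y + %.4f z + %.2f'%tuple(k),r.std(),A.min(0),A.max(0))
n=Rm[:,2]
crop('wD',170,55,345,125,4,'cD')
for z in (33,):
  h=(s['eef_pos']-M)@n-z
  print('hole',((ray(c,n,M+n*h,256.3,93.3)-M)@Rm),'corners',[((ray(c,n,M+n*h,*p)-M)@Rm).round(1).tolist() for p in((177,66),(335,66))])
print('pin',((ray(c,n,M+n*16,256.5,97.5)-M)@Rm))
```

```text
plate top: x = -0.0002 y + 0.0042 z + 32.81 0.6336629367180627 [ 30.5485047  -40.70498035 -91.63946366] [34.64812736 40.57427522 22.88264474]
hole [-78.04883297  -0.59869545  76.7505278 ] corners [[-92.0, -42.5, 76.8], [-91.8, 41.0, 76.8]]
pin [-77.22964287  -0.33293721  16.        ]
```

View pics/cD.png

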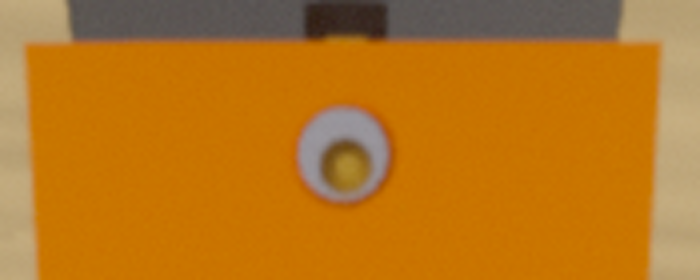

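Emit:
jog_arm(series=[0, 0, 0, 0.008, 0.0008, -0.014, -1, 0, 0, 0, 0.016, 0.0016, -0.028, -1, 0, 0, 0, 0.0239, 0.0024, -0.0416, -1, 0, 0, 0, 0.0239, 0.0024, -0.0416, -1, 0, 0, 0, 0.0239, 0.0024, -0.0416, -1, 0, 0, 0, 0.0239, 0.0024, -0.0416, -1])

```text
clock: 19.38
eef_pos: [598.8, 47.9, 232.7]
eef_rot: [-0.0, 1.047, 0.102]
wrist_force: [-0.4, 0.1, -3.5]
finger_gap: 13.4
```

Run:
```python
from h import *
c=snap('wrist','wE');s=c['state'];Rm=magR(YAW);print(s['clock'],s['eef_pos'],(s['eef_pos']-M)@Rm,turn(toolR(Rm))[0],s['finger_gap'],s['wrist_force'])
crop('wE',196,30,316,130,6,'cE')
snap('side','sE');crop('sE',150,140,280,240,6,'csE')
```

```text
19.375 [598.84160517  47.87887963 232.74021837] [ 0.33695685 -0.06931257 62.43666722] [-1.41389407e-05  7.06925664e-04 -3.55108556e-05] 13.407714495476258 [-0.38753141  0.0579566  -3.47080181]
```

View pics/cE.png

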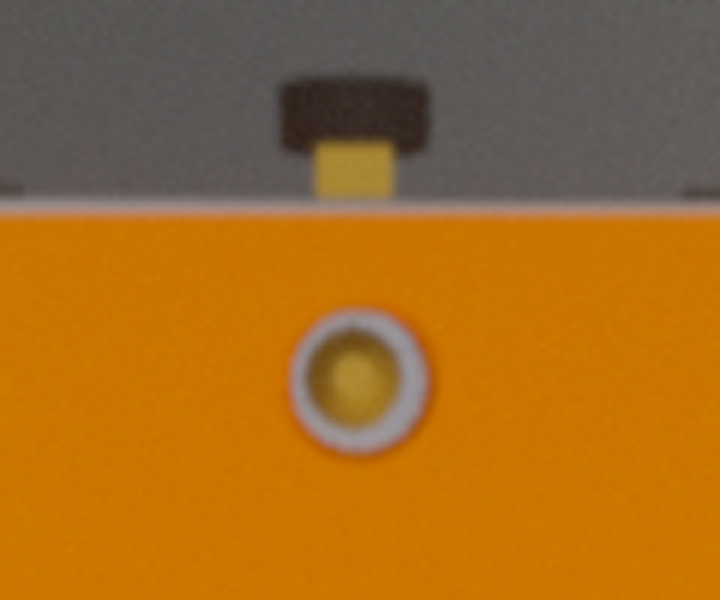

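View pics/csE.png

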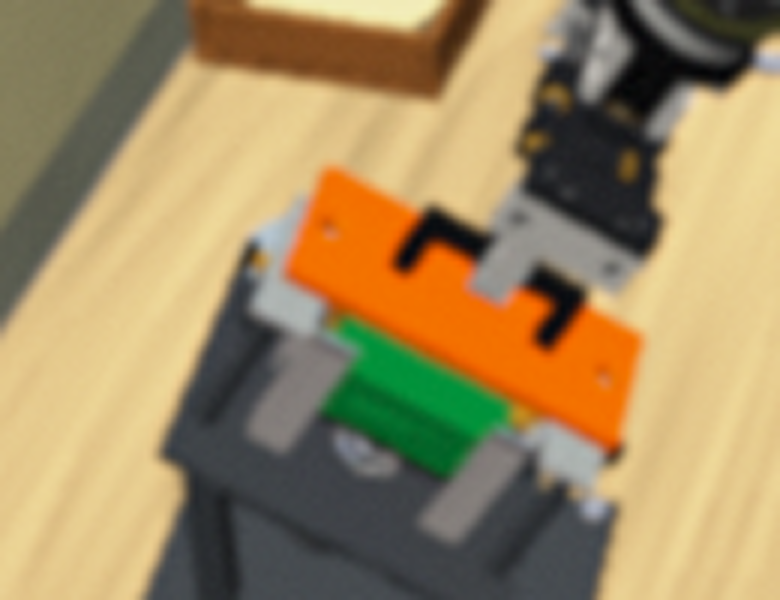

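Emit:
jog_arm(series=[0, 0, 0, 0.0001, -0.0006, 0, -1, 0, 0, 0, 0.003, -0.0003, -0.005, -1, 0, 0, 0, 0.0055, 0, -0.0095, -1, 0, 0, 0, 0.008, 0.0003, -0.0138, -1, 0, 0, 0, 0.008, 0.0003, -0.0138, -1, 0, 0, 0, 0.008, 0.0003, -0.0138, -1])

```text
clock: 20.23
eef_pos: [606.8, 48.2, 218.4]
eef_rot: [0.0, 1.047, 0.102]
wrist_force: [0.3, -0.0, -2.8]
finger_gap: 13.6
```

Run:
```python
from h import *
c=snap('wrist','wF');s=c['state'];Rm=magR(YAW);print(s['clock'],s['eef_pos'],(s['eef_pos']-M)@Rm,turn(toolR(Rm))[0],s['finger_gap'],s['wrist_force'],s['wrist_force']@Rm,s['moment'])
crop('wF',196,30,316,130,6,'cF')
snap('side','sF');crop('sF',150,140,280,240,6,'csF')
```

```text
20.225 [606.82008388  48.1767603  218.37850004] [ 0.05597259 -0.58618533 46.01540968] [-5.30306015e-05 -6.66489987e-05  2.42523841e-05] 13.579152176738798 [ 0.30076319 -0.01122099 -2.84632243] [-1.1650396  -0.04181768 -2.61401411] [-0.03624951  0.5156863  -0.06317503]
```

View pics/cF.png

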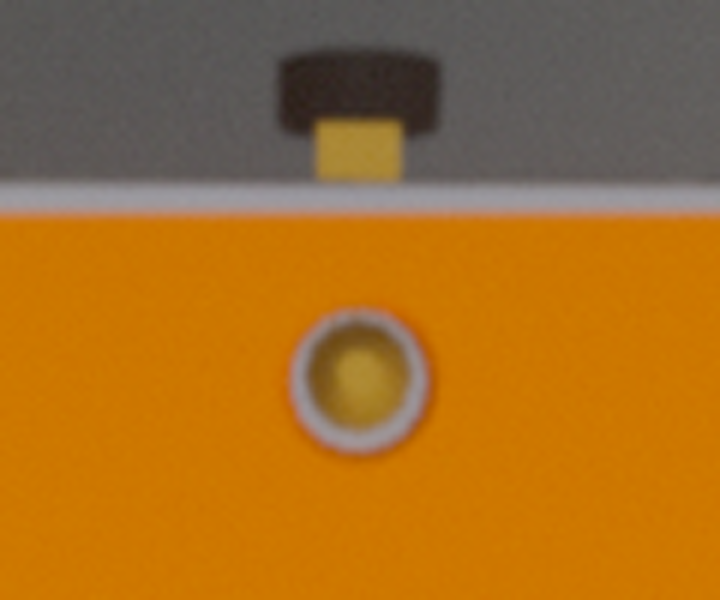

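View pics/csF.png

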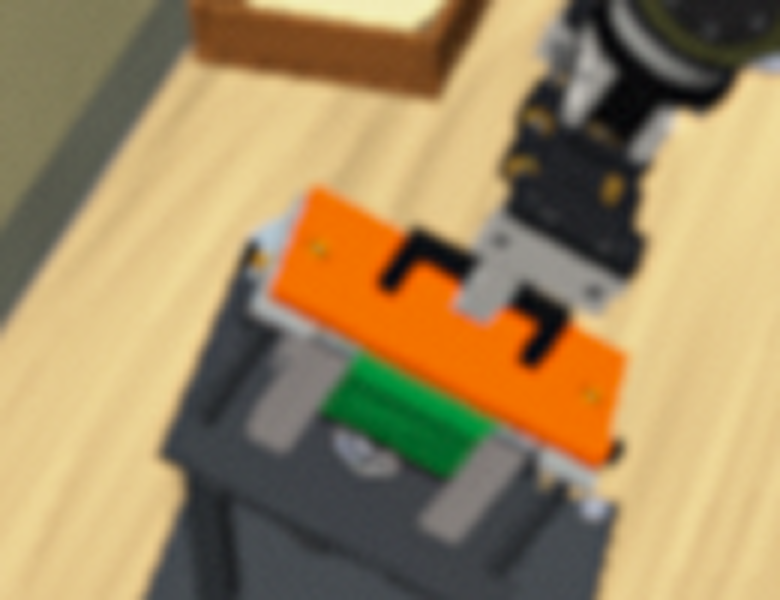

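Emit:
jog_arm(series=[0, 0, 0, 0.0013, 0.0001, -0.0023, -1, 0, 0, 0, 0.0025, 0.0003, -0.0043, -1, 0, 0, 0, 0.0028, 0.0003, -0.0049, -1, 0, 0, 0, 0.0028, 0.0003, -0.0049, -1])

```text
clock: 20.82
eef_pos: [609.4, 48.5, 213.8]
eef_rot: [0.0, 1.047, 0.102]
wrist_force: [-8.6, 0.4, 4.1]
finger_gap: 13.5
```

Run:
```python
from h import *
c=snap('wrist','wG');s=c['state'];Rm=magR(YAW);print(s['clock'],s['eef_pos'],(s['eef_pos']-M)@Rm,s['finger_gap'],s['wrist_force']@Rm,s['moment'])
snap('side','sG');crop('sG',150,140,280,240,6,'csG')
L=(cloud(c)-M)@Rm;hsv=cv2.cvtColor(c['color'],cv2.COLOR_BGR2HSV);m=cv2.inRange(hsv,(8,200,100),(25,255,255));m=cv2.erode(m,np.ones((5,5)));m[265:]=0
P=L[m>0];P=P[np.isfinite(P[:,0])];print('plate top h',np.median(P[:,2]))
```

```text
20.825 [609.41192573  48.52515496 213.83979609] [ 0.05028443 -0.50377713 40.77784984] 13.500471040547419 [-5.35166305  1.23843554  7.76743243] [-0.09246845  1.20304066 -0.0055089 ]
plate top h 7.955883708964329
```

View pics/csG.png

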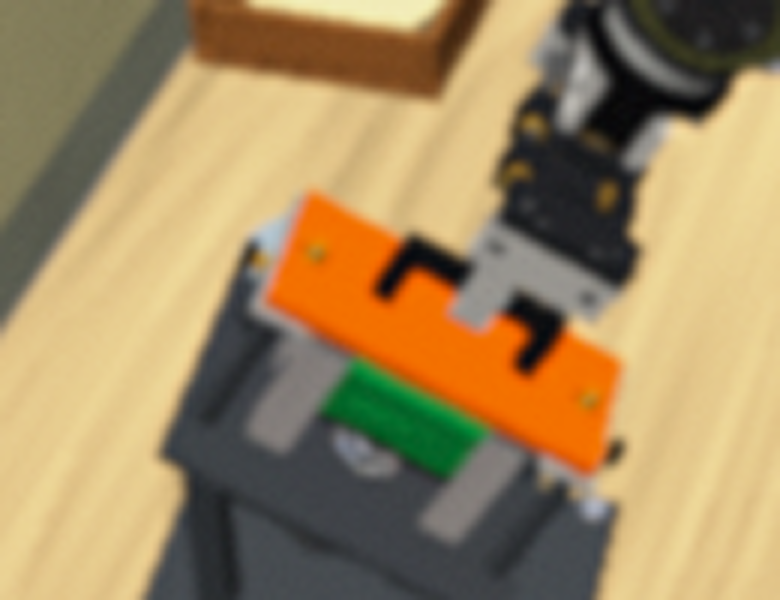

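Emit:
jog_arm(series=[0, 0, 0, 0, 0, 0, 0, 0, 0, 0, 0, 0, 0, 0, 0, 0, 0, 0, 0, 0, 0.5, 0, 0, 0, 0, 0, 0, 0.5, 0, 0, 0, 0, 0, 0, 0.5, 0, 0, 0, -0.01, -0.001, 0.0175, 0.5, 0, 0, 0, -0.03, -0.003, 0.052, 0.5, 0, 0, 0, -0.06, -0.006, 0.104, 0.5, 0, 0, 0, -0.075, -0.007, 0.13, 0.5, 0, 0, 0, -0.075, -0.007, 0.13, 0.5, 0, 0, 0, -0.075, -0.007, 0.13, 0.5])

```text
clock: 22.3
eef_pos: [534.7, 41.5, 342.1]
eef_rot: [0.001, 1.049, 0.103]
wrist_force: [0.7, -0.8, -0.6]
finger_gap: 70.6
```

Run:
```python
from h import *
c=snap('wrist','wH');s=c['state'];Rm=magR(YAW);print(s['clock'],(s['eef_pos']-M)@Rm,s['finger_gap'],s['wrist_force'])
snap('side','sH');crop('sH',150,140,280,240,6,'csH');snap('top','tH')
L=(cloud(c)-M)@Rm;hsv=cv2.cvtColor(c['color'],cv2.COLOR_BGR2HSV);m=cv2.inRange(hsv,(8,200,100),(25,255,255));k,l,st,ce=cv2.connectedComponentsWithStats(m);m=cv2.erode((l==1+st[1:,4].argmax()).astype(np.uint8),np.ones((5,5)))
P=L[m>0];P=P[np.isfinite(P[:,0])&(abs(P[:,2]-8)<6)]
A=np.column_stack([P[:,:2],np.ones(len(P))]);k,*_=np.linalg.lstsq(A,P[:,2],rcond=None);print('plate top h=',k,'span',P.min(0),P.max(0))
```

```text
22.3 [-8.01499330e-01  1.03615957e-01  1.89393963e+02] 70.63665813404941 [ 0.67970762 -0.78765648 -0.56582241]
plate top h= [ 9.80147746e-04 -2.27728553e-03  8.03623191e+00] span [-90.49140311 -40.3729051    4.91939909] [87.6311306  39.14395543 10.74262316]
```

View pics/wH.png

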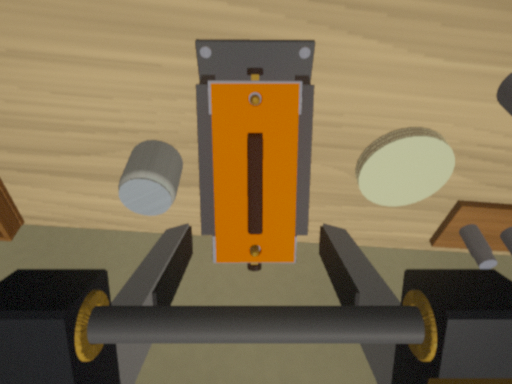

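View pics/csH.png

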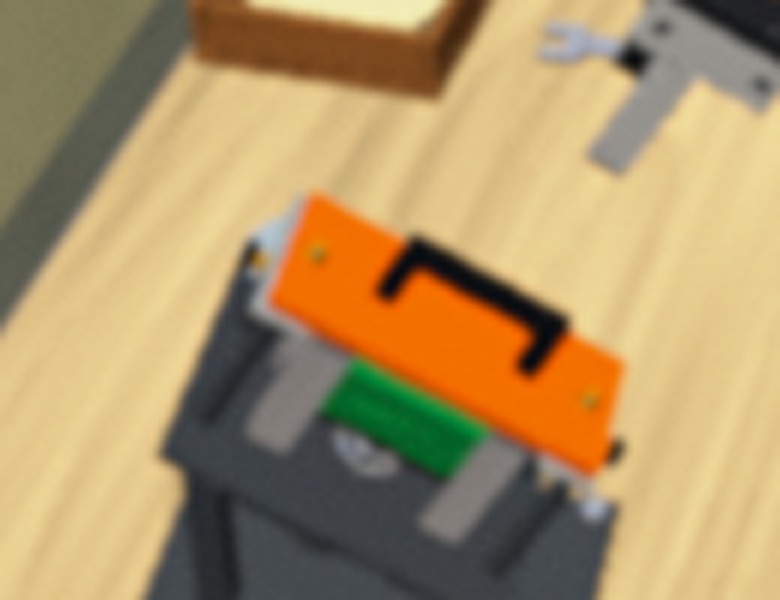

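View pics/tH.png

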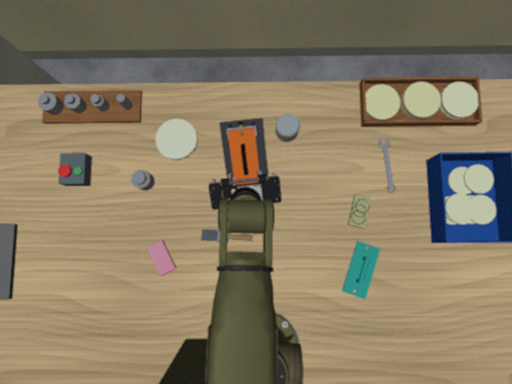

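The cover lies flush: its plate top is at h = 8.0 mm with a tilt under 0.2°, and both pins show through the holes. The gripper is clear, and the bystanders are where they were. Handing in.

```bash
python3 -c "
from cell import manip
print(manip.sign_off())"
```

```text
the job is handed in; nothing more can be done
None
```

Both new green pads are loaded in the magazine and the orange dust cover is fitted over the two pins. I handed the job in at about 22.5 s of the 72 s.

- **Pads:** I pressed each pad about 5 mm below the catches and released it. It then came up against them, with its top measured at z = 70.0 mm both times. The wrist view showed both brass catches over the pad, and the side view showed two pads stacked. The catch and follower travel had no direct readout, so I judged them from the pictures and depth.
- **Cover:** The near pin showed about 0.8 mm off-centre in its hole, so I shifted the cover 0.6 mm sideways before lowering it. After release the plate's top was 8.0 mm above the flanges, which matches its thickness, with a tilt under 0.2°. Both pins show through the holes.
- **Forces:** The highest wrist force reading I took was about 10 N, as the cover touched down.
- **Other objects:** The worn pad, the turquoise and pink look-alikes and the other items on the bench look unmoved in the last top view. The arm hides part of the brush there. The gripper ended about 190 mm above the mouth, touching nothing.

No check failed. The top and side cameras disagreed by 2 to 5 mm on positions, so I used the wrist camera for the final alignment.

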